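# Set the food warmer's heater switches for service

### The job

Set the food warmer for service: each toggle lever on its console is the heater switch of the pan straight behind it, on when flipped over towards the pans and off when it leans back towards the robot. Push levers over with a fingertip until they snap, so that both covered pans are heated and the open, empty pan is not; a lever that already stands right stays as it is. Nothing is to be picked up: leave the pans, the lids and the things around the warmer where they are.

Things in the scene. Friction and masses are not known exactly. Their poses are not given: they have to be found in the camera images.
- warmer: fixed steel food warmer, 340 (x) x 570 (y) x 180 mm high. Origin: centre of its underside, on the table; x points away from the robot, y left, z up. Console top slopes up at 12 degrees from 159 mm high at x = -170 mm to the flat deck, 180 mm high, at x = -70 mm. Three wells centred at x = +50, y = +176 (left), 0 and -176 mm (right); one toggle lever on the console straight in front of each
- switch_left (a joint): black toggle lever, heater switch of the left (+y) well. 0 = off (leans 29 degrees from upright towards the robot), 0.60 rad = on (5 degrees past upright, towards the pans). Hinge along the warmer's y, at x = -121 mm in its frame, 175 mm above the table. Spring-loaded over-centre: resists with about 3 N at the tip, passes centre at 0.30, then snaps to the other end stop and stays. Starts off
- tip_left (a point): point on the axis of the left (+y) lever, 40 mm from its hinge, 5 mm short of its rounded end; 12 mm thick there, 7 mm at the hinge. Moves with the lever: off, at x = -141 mm in the warmer's frame and 210 mm above the table; on, at x = -118 mm and 215 mm
- switch_middle (a joint): black toggle lever, heater switch of the middle well. 0 = off (leans 29 degrees from upright towards the robot), 0.60 rad = on (5 degrees past upright, towards the pans). Hinge along the warmer's y, at x = -121 mm in its frame, 175 mm above the table. Spring-loaded over-centre: resists with about 3 N at the tip, passes centre at 0.30, then snaps to the other end stop and stays. May start on or off
- tip_middle (a point): point on the axis of the middle lever, 40 mm from its hinge, 5 mm short of its rounded end; 12 mm thick there, 7 mm at the hinge. Moves with the lever: off, at x = -141 mm in the warmer's frame and 210 mm above the table; on, at x = -118 mm and 215 mm
- switch_right (a joint): black toggle lever, heater switch of the right (-y) well. 0 = off (leans 29 degrees from upright towards the robot), 0.60 rad = on (5 degrees past upright, towards the pans). Hinge along the warmer's y, at x = -121 mm in its frame, 175 mm above the table. Spring-loaded over-centre: resists with about 3 N at the tip, passes centre at 0.30, then snaps to the other end stop and stays. Starts off
- tip_right (a point): point on the axis of the right (-y) lever, 40 mm from its hinge, 5 mm short of its rounded end; 12 mm thick there, 7 mm at the hinge. Moves with the lever: off, at x = -141 mm in the warmer's frame and 210 mm above the table; on, at x = -118 mm and 215 mm
- pan_a: stainless steel rectangular pan, 176 (x) x 162 (y) mm over its flange, 100 mm deep, hung by its flange in one of the three wells; origin at the centre of its underside, 83 mm above the work surface; flange top 183 mm above the work surface. Covered by lid_a. Which well it hangs in varies.
- pan_b: stainless steel rectangular pan, 176 (x) x 162 (y) mm over its flange, 100 mm deep, hung by its flange in one of the three wells; origin at the centre of its underside, 83 mm above the work surface; flange top 183 mm above the work surface. Covered by lid_b. Which well it hangs in varies.
- pan_open: stainless steel rectangular pan, 176 (x) x 162 (y) mm over its flange, 100 mm deep, hung by its flange in one of the three wells; origin at the centre of its underside, 83 mm above the work surface; flange top 183 mm above the work surface. It has no lid and is empty: its bare inside shows from above. Which well it hangs in varies.
- lid_a: steel lid lying on pan_a, 172 x 158 mm, with a bar handle 64 mm long along y whose top is 30 mm above the pan flange; origin at the centre of the lid's underside
- lid_b: steel lid lying on pan_b, 172 x 158 mm, with a bar handle 64 mm long along y whose top is 30 mm above the pan flange; origin at the centre of the lid's underside
- shaker: steel seasoning shaker, 62 mm diameter, 94 mm tall, standing on the table on the robot's side of the warmer; origin under its centre. Not part of the job
- squeeze_bottle: white plastic squeeze bottle, 60 mm diameter, 180 mm tall, standing on the table right of the warmer; origin under its centre. Not part of the job
- serving_spoon: steel serving spoon, 260 mm long, lying on the table left of the warmer. Not part of the job
Things that resemble listed ones, but are neither listed nor needed, are in the scene too. Leave any green or orange look-alike of the pan_open alone. Leave any red look-alike of the lid_a alone.

How it is judged:
By the outcome, as a careful person would: the job done as asked, in the order asked, and still so for the second after the job is handed in, with the robot touching nothing.
It also fails if it takes over 51 s, if anything falls off the work surface, if the arm or the gripper's body presses on something with over 40 N, if the wrist force passes 120 N, or if a joint passes its speed limit or range.

### The arm

A 6-joint arm with a two-finger parallel gripper is mounted at the origin on the work surface. World frame = base frame: x ahead of the robot, y to its left, z up, the work surface at z = 0. Lengths are in mm, angles in rad, forces in N, time in s.
With the tool pointing down it reaches from about 300 to 775 mm from the base axis. Payload 14.6 kg.
Tool frame: the origin (TCP) lies on the centre line of the jaws, within the pads' length; the fingertips stand 19 mm ahead of it and the grasp point (between the pads) is the TCP (bot.tip_reach is the distance from the TCP to the fingertips, in mm); y points along the fingers, x is the direction in which the jaws open and shut, and the axes are right-handed (so a half turn about y gives the same grasp; the last joint's range is limited). The gripper opens to 85 mm and grips with 20 to 120 N. Pads are 22 mm wide; open, the fingers measure 114 mm over their backs; the gripper's body (76 mm by 85 mm) begins 54 mm behind the grasp point. The pads swing forward as they close: fully open they stand 13 mm farther back than shut.
Start: joints at [-1.22, 0.3, 1.521, -0, 1.321, -0.067], TCP at [223.155, -502.684, 250.281] pointing down, gripper open.
Joint ranges: [-3.03, 3.03], [-0.79, 2.21], [0.23, 2.52], [-1.04, 4.18], [0, 3.07], [-2.55, 2.55]. Speed limits (rad/s): [2.22, 2.22, 2.57, 3.14, 3.14, 3.14].

### API

Orientations are given as a unit quaternion [w, x, y, z].
In Python, from rig import bot gives the robot as it stands. Calls block until the motion is done:
- bot.move_to(position, orientation): joint-space move of the TCP to a pose.
- bot.servo_line(position, attitude=None, speed=150, until_force=None): straight line of the TCP; attitude=None keeps the orientation; speed is the mean speed in mm/s. With until_force (N) it stops when the force on the tool has changed by that much, and returns True; else False.
- bot.move_joints(angles): joint-space move.
- bot.move_gripper(opening, grip_force=None): finger opening in mm; grip_force is the grip in N (None keeps the last); returns when the fingers have stopped.
- bot.dwell(seconds).
- bot.ik(position, orientation): joint angles nearest the present ones, or None.
- bot.read_state(): the state.
- bot.read_camera(name): name is "side" or "top" or "wrist"; returns a dict with "image" (384x512x3 uint8, blue, green, red), "depth" (384x512 float32, mm along the optical axis (not along the pixel's ray), 0 where there is no reading), "fovy" (degrees; the focal length in pixels is half the picture's height over the tangent of half this angle, whatever the lens; pixels are square), "cx", "cy" (the principal point, pixels), "eye" and "attitude" of the camera in the world; the wrist camera has in their place "mount" (4x4, takes a point from camera to tool coordinates, whose origin is the TCP and whose axes are the tool frame's). Camera axes: x right, y down, z forward; pixel columns grow to the right and rows downward; lengths in mm; the calibration is good to about 2 mm. A picture is of the moment at which its call begins: read the wrist's pose just before it.
A pose or a line that the arm cannot do raises bot.MotionError and nothing moves.
- bot.finish_job(): hands the job in, once; it reports no verdict.
The state is a dict: "clock": time; "joint_positions": joint angles; "qvel": joint speeds; "effort": joint torques, N m; "ee_pos": TCP position; "tool_rot": TCP orientation; "ft_force": force on the tool from outside, world axes, zero at the start; "moment": the same for the moment, N m; "grip_width": finger opening in mm.
Only numpy, scipy, OpenCV 4.12 (cv2) and the standard library are available. Lean on these libraries where they do the work, as an engineer would, in place of code of your own. Each camera call takes 0.05 s, during which the arm holds its last target.

## Working session

There is one attempt and no reset: what is moved stays moved. The work goes in short steps, each a Python script; the robot and the scene stay as the last script left them, time stands still between calls to the robot, and variables do not carry over. Pictures are saved under pics/ and viewed, and the job is handed in when it is done.

```bash
mkdir -p pics; ls
python3 - <<'E'
from rig import bot
import cv2,numpy as np
s=bot.read_state();print(s['clock'],s['ee_pos'],s['tool_rot'],s['grip_width'],bot.tip_reach)
for n in ('top','side'):
    c=bot.read_camera(n);cv2.imwrite(f'pics/{n}0.png',c['image']);np.savez(f'{n}0.npz',**c)
    print(n,c['fovy'],c['cx'],c['cy'],c['eye'],c['attitude'])
E
```

```text
pics
0.0 [ 223.07160967 -502.48811459  249.69227244] [ 0.59306185 -0.59258017  0.3857877  -0.38508991] 85.33260011199799 19.0
top 56.00690454659683 257.7689361279467 192.95984610954736 [ 230.8951272   -47.98608094 1503.12936014] [ 0.07795326 -0.69665931  0.70868962 -0.07967506]
side 47.47589914063208 253.70615944673062 189.57647709316126 [ 142.93399451  744.20759552 1059.99872834] [ 0.08409266 -0.20477617  0.90408833 -0.36553992]
```

View pics/top0.png

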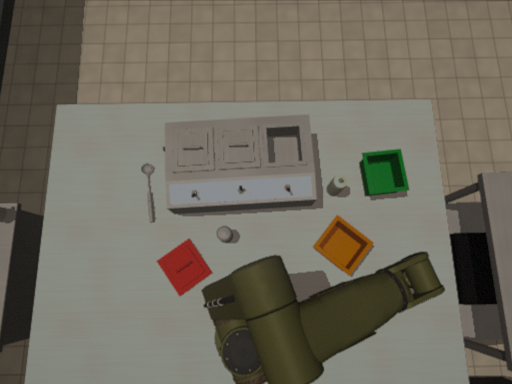

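View pics/side0.png

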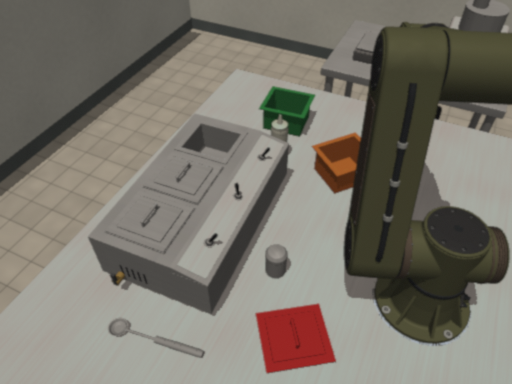

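The top view shows lidded pans in the left (192,150) and middle (238,147) wells. The bare, open pan is in the right well (285,145). The levers are at (195,194), (241,189) and (288,188). The middle one seems to lean differently, so I'll enlarge the picture and measure.

```bash
cat > h.py <<'E'
import numpy as np,cv2
from scipy.spatial.transform import Rotation as R
def cam(n):
    c=dict(np.load(n));f=192/np.tan(np.radians(float(c['fovy']))/2);q=c['attitude'];
    return c,f,R.from_quat(np.r_[q[1:],q[0]]).as_matrix(),c['eye']
def pts(n):
    c,f,M,e=cam(n);v,u=np.mgrid[:384,:512];d=c['depth']
    p=np.stack([(u-c['cx'])/f*d,(v-c['cy'])/f*d,d],-1)@M.T+e
    p[d==0]=np.nan
    return c['image'],p
def ray(n,u,v,z):
    c,f,M,e=cam(n);r=M@np.array([(u-c['cx'])/f,(v-c['cy'])/f,1]);return e+r*(z-e[2])/r[2]
E
python3 - <<'E'
from h import *
im,p=pts('top0.npz')
sub=np.s_[95:225,145:330]
z=p[...,2]
m=((z>150)&(z<260)).astype(np.uint8); k=np.zeros_like(m);k[sub]=m[sub]
n,l,st,_=cv2.connectedComponentsWithStats(k)
i=1+np.argmax(st[1:,4]);print(st[i])
q=p[l==i][:,:2].astype(np.float32)
r=cv2.minAreaRect(q);print(r)
import math
# levers: dark px with z>185 on console
g=im.max(2)
for n,(x0,y0,x1,y1) in dict(L=(183,183,208,205),M=(230,178,252,200),R=(277,178,300,200)).items():
    a=(g[y0:y1,x0:x1]<80);v,u=np.nonzero(a);print(n,a.sum(),u.mean()+x0,v.mean()+y0,(u.min()+x0,u.max()+x0,v.min()+y0,v.max()+y0))
    P=p[y0:y1,x0:x1][a]
    print(P[P[:,2]>185].round(0)[np.argsort(-P[P[:,2]>185][:,2])][:6].tolist())
t=cv2.resize(im[105:215,155:325],None,fx=4.5,fy=4.5,interpolation=cv2.INTER_CUBIC);cv2.imwrite('pics/topz.png',t)
s=cv2.imread('pics/side0.png')[130:260,180:300];cv2.imwrite('pics/sidez.png',cv2.resize(s,None,fx=4.5,fy=4.5,interpolation=cv2.INTER_CUBIC))
E
```

```text
[  165   114   151    94 11655]
((668.4521484375, 17.0985107421875), (343.11578369140625, 570.5958251953125), 2.594528913497925)
L 14 193.71428571428572 194.5 (np.int64(192), np.int64(196), np.int64(193), np.int64(196))
[[520.0, 186.0, 216.0], [516.0, 183.0, 215.0], [520.0, 183.0, 215.0], [517.0, 187.0, 213.0], [524.0, 183.0, 213.0], [520.0, 180.0, 213.0]]
M 15 241.13333333333333 188.6 (np.int64(240), np.int64(243), np.int64(186), np.int64(191))
[[549.0, 11.0, 222.0], [550.0, 7.0, 219.0], [546.0, 11.0, 218.0], [548.0, 8.0, 212.0], [545.0, 11.0, 210.0], [545.0, 8.0, 207.0]]
R 14 287.7142857142857 189.07142857142858 (np.int64(286), np.int64(289), np.int64(187), np.int64(191))
[[536.0, -165.0, 215.0], [540.0, -161.0, 215.0], [537.0, -161.0, 214.0], [533.0, -165.0, 213.0], [533.0, -161.0, 212.0], [533.0, -169.0, 212.0]]
```

View pics/topz.png

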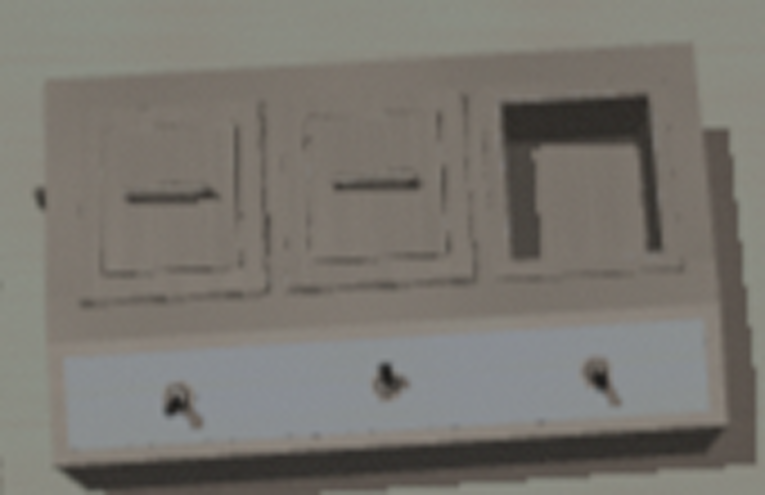

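View pics/sidez.png

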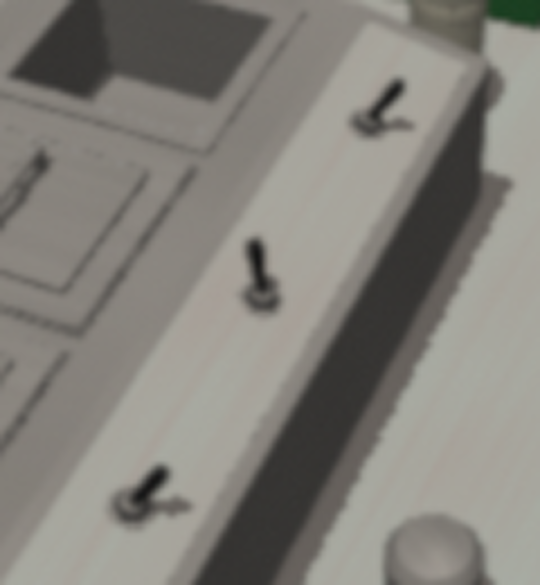

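The enlarged crops show the middle lever leaning towards the pans. Its tip is about 20 mm further in x than the line between the other two, so it is on. Left and right lean towards the robot, so both are off.

With lids on the left and middle pans and the right pan bare, only the left lever needs flipping. The green pan (384,173), the orange pan (343,245) and the red lid (184,267) are look-alikes standing off the warmer, so I'll leave them alone.

```bash
cat >> h.py <<'E'
yaw=np.radians(2.6);C=np.array([668.5,17.1])
def w(x,y,z): return [C[0]+x*np.cos(yaw)-y*np.sin(yaw),C[1]+x*np.sin(yaw)+y*np.cos(yaw),z]
def quat(sgn):
    ty=np.array([0,0,-1.]);tx=sgn*np.array([-np.sin(yaw),np.cos(yaw),0]);M=np.c_[tx,ty,np.cross(tx,ty)]
    q=R.from_matrix(M).as_quat();return [q[3],*q[:3]]
E
python3 - <<'E'
from h import *
from rig import bot
for s in (1,-1): print(s,bot.ik(w(-190,175,320),quat(s)),bot.ik(w(-140,175,219),quat(s)))
p=bot.read_state()['ee_pos']
bot.move_gripper(0)
bot.servo_line([p[0],p[1],400])
best=min([s for s in (1,-1) if bot.ik(w(-200,175,320),quat(s)) is not None],key=lambda s:np.abs(np.array(bot.ik(w(-200,175,320),quat(s)))-bot.read_state()['joint_positions']).max())
print(best)
bot.move_to(w(-200,175,330),quat(best))
c=bot.read_camera('wrist');cv2.imwrite('pics/w1.png',c['image'])
c=bot.read_camera('side');cv2.imwrite('pics/s1.png',c['image'])
s=bot.read_state();print(s['clock'],s['ee_pos'],s['ft_force'],s['grip_width'])
E
```

```text
1 [ 2.98800892e-01  1.52820287e-01  1.53906668e+00 -4.44089210e-16
  1.44970569e+00 -1.31737400e+00] [ 2.76088388e-01  3.32996690e-01  1.55223527e+00 -4.44089210e-16
  1.25636069e+00 -1.34008650e+00]
-1 [ 2.98800892e-01  1.52820287e-01  1.53906668e+00 -4.44089210e-16
  1.44970569e+00  1.82421866e+00] [ 2.76088388e-01  3.32996690e-01  1.55223527e+00 -4.44089210e-16
  1.25636069e+00  1.80150615e+00]
1
4.7 [461.00119827 182.37425336 330.01712873] [ 0.0042333   0.10975843 -0.62567489] -0.3946208155571199
```

View pics/w1.png

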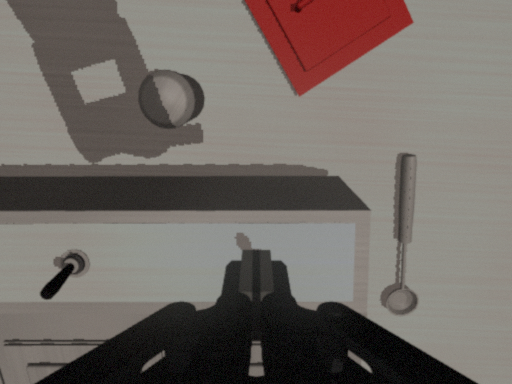

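View pics/s1.png

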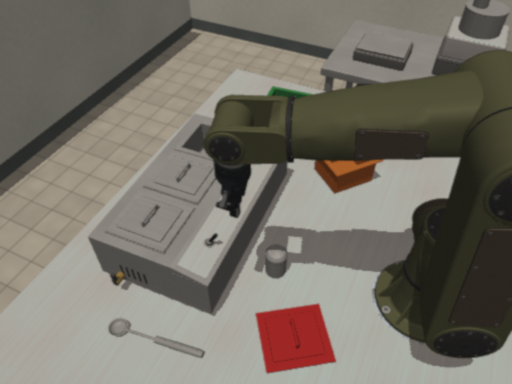

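The side view has the closed fingertips at (233,208), short of the left lever at (211,241) and in line with it. In the wrist view the fingers hide that lever, and the middle lever at (65,275) leans over towards the pans. I'll descend and push.

Run:
```python
from h import *
from rig import bot
def st(t):
    s=bot.read_state();print(t,round(s['clock'],2),s['ee_pos'].round(1),s['ft_force'].round(1))
print(bot.servo_line(w(-182,176,219),speed=100,until_force=15));st('down')
for x in (-160,-152,-148,-144,-141,-138,-136):
    h=bot.servo_line(w(x,176,219),speed=40,until_force=15);st(x)
    if h: print('hit');break
bot.servo_line(w(-182,176,219),speed=100);bot.servo_line(w(-200,176,330),speed=150);st('up')
s=bot.read_state()
bot.move_to([250,-250,400],quat(1))
for n in ('top','side'):
    c=bot.read_camera(n);cv2.imwrite(f'pics/{n}2.png',c['image']);np.savez(f'{n}2.npz',**c)
st('end')
a=cv2.imread('pics/top2.png')[105:215,155:325];b=cv2.imread('pics/side2.png')[130:260,180:300]
cv2.imwrite('pics/t2.png',cv2.resize(a,None,fx=4.5,fy=4.5));cv2.imwrite('pics/s2.png',cv2.resize(b,None,fx=4.5,fy=4.5))
```

```text
False
down 5.97 [478.9 184.7 219.6] [-0.1 -0.7  0.8]
-160 6.67 [500.7 185.7 218.9] [ 0.  -0.4  0.5]
-152 7.03 [508.7 186.  218.9] [-1.7  0.5  0.4]
-148 7.28 [512.9 186.2 218.9] [1.2 0.  0.2]
-144 7.53 [516.8 186.4 218.9] [ 0.9 -0.   0.3]
-141 7.78 [519.8 186.5 219. ] [ 0.2 -0.5  0.3]
-138 8.03 [522.8 186.6 218.9] [ 0.1 -0.5  0.1]
-136 8.28 [523.5 186.7 218.8] [-11.3  -1.5   3.8]
up 9.78 [460.7 183.8 329. ] [-0.6 -0.4 -0.1]
end 11.66 [ 250.5 -249.7  399.8] [ 0.7 -0.2 -0.7]
```

View pics/t2.png

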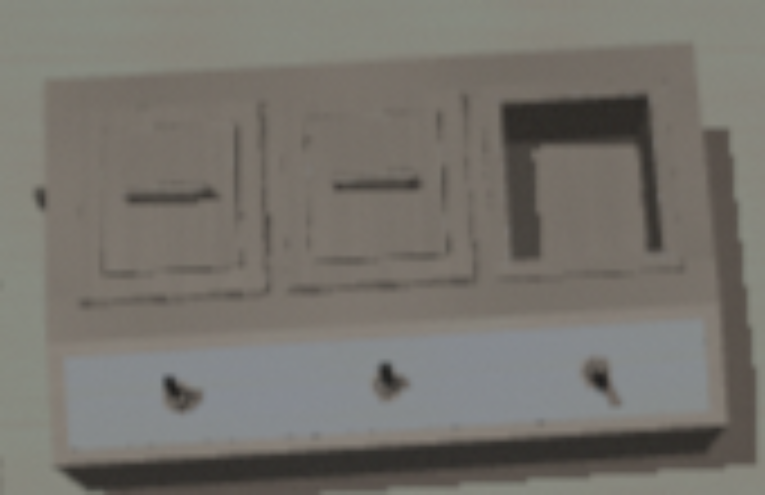

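View pics/s2.png

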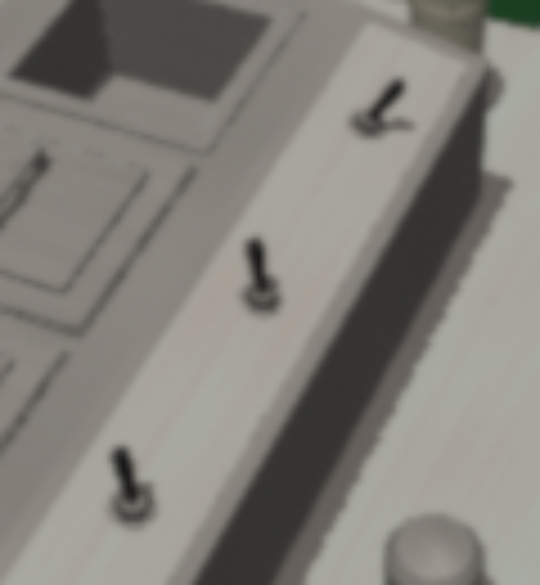

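View pics/side2.png

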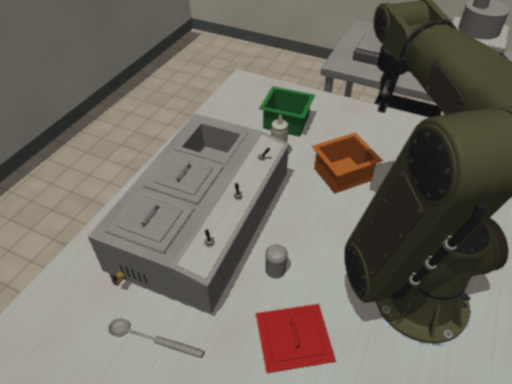

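The left lever at (208,237) now leans the same way as the middle one at (238,190), so both are on. The right lever at (264,153) is still off, and everything else is where it was.

```bash
python3 -c "
from rig import bot
bot.finish_job()"
```

```text
the job is handed in; nothing more can be done
```

The food warmer is set: both covered pans (left and middle) are heated and the open, empty right pan is not. I've handed the job in, and the interface gave no verdict.

- **What I did:** the left lever was the only one standing wrong, so I pushed it over with the closed fingertips. It snapped to on, and the push met its end stop at about 11 N. The middle lever was already on and the right one already off, so I left both alone.
- **Last checks:** the top and side pictures afterwards show left and middle leaning towards the pans and right leaning towards the robot. The pans, lids, shaker, bottle and spoon look unmoved. The robot was clear of everything, and the clock stood at about 12 s of the 51 s allowed. No check failed or disagreed.

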